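# Tip the wrap carton into its box and flip the lid shut

### The job

Put the food wrap away: push over the tall carton standing on end in the open steel box so that it lies flat along the bottom of the box, then flip the box's hinged lid over until it is fully shut. Do it all by pushing; do not lift the carton, and leave everything around the box standing where it is.

Things in the scene. Friction and masses are not known exactly. Their poses are not given: they have to be found in the camera images.
- bin: Long open steel box fixed to the table, 90 mm (its x) by 340 mm (its y) by 78 mm tall, walls and floor 5 mm thick. Origin: centre of its underside, on the table. z up; the hinged lid hangs on its long +x side, the side away from the robot (yaw within 0.36 rad of zero).
- lid (a joint): Hinge of the steel lid of the box, rad: 0 = fully shut, lying flat on the rim; 1.57 = upright; starts at 1.6 to 1.9, leaning back away from the robot; stop at 2.0. The hinge is stiff by friction: the lid stays where it is left, and its friction is about 0.13 N m, to which its weight (0.2 kg) adds or takes off up to 0.1 N m, so a push of 1 to 3 N near its free edge moves it.
- lid_hinge (a point): Middle of the lid's hinge line, on the box's +x rim 78.5 mm above the table; orientation is that of the lid. The hinge line runs along the box's y. The lid is a plate 340 mm by 90 mm by 6 mm: in its own frame it runs from this point 90 mm along -x and 6 mm up in z (z is its outer face, which faces away from the robot while it stands open).
- lid_handle (a point): Centre of the head of the lid's black knob (28 mm across, standing 43 mm off the lid's outer face; this point is 35 mm off it), half-way along the lid and 30 mm from its free edge.
- carton: Cardboard carton of food wrap, 56 by 56 by 220 mm, about 0.35 kg (0.25 to 0.5), standing on end on the floor of the box near the box's +y end (left as seen from the robot), 5 to 37 mm from that end wall. Origin: centre of its lower end; its z axis runs along its length, up at the start. There is room for it to lie along the box towards -y.
- carton_mid (a point): Centre of the carton, 110 mm from either end.
- carton_top (a point): Centre of the carton's upper end, 225 mm above the table at the start.
- cooker: Round steel rice cooker with a glass lid, fixed, 240 mm across and 197 mm tall, beside the box (on either side). Origin: centre of its underside. Leave alone.
- shaker: Bystander: small steel spice shaker, 42 mm across, 89 mm tall, standing in front of the steel box. Origin: centre of its underside. Leave alone.
- spatula: Bystander: spatula about 200 mm long lying in front of the steel box. Origin: middle of its length, on its underside. Leave alone.
- jar: Bystander: glass jar, 68 mm across, 100 mm tall, standing behind the cooker. Origin: centre of its underside. Leave alone.
- mug: Bystander: white mug, 76 mm across, 85 mm tall, standing behind the cooker. Origin: centre of its underside. Leave alone.
- spray: Bystander: blue can, 60 mm across, 190 mm tall, standing in front of the cooker, on its left as seen from the robot. Origin: centre of its underside. Leave alone.
Things that resemble listed ones, but are neither listed nor needed, are in the scene too. Leave any pink or yellow look-alike of the carton alone.

How it is judged:
On the way, in this order (a step that is already met when the one before it is completed fails the run):
1. the carton lies flat in the box (angle between carton's own z axis and vertical between 1.5 and 1.64 rad and z of carton_mid in the frame of bin between 0.02 and 0.045 m and x of carton_mid in the frame of bin between -0.02 and 0.02 m and y of carton_mid in the frame of bin between -0.065 and 0.065 m), for 0.2 s.
2. the lid is fully shut (value of joint lid below 0.06 rad), for 0.2 s.
At the end, for the whole second after the job is handed in: The carton lies at rest on the floor of the box (its length within 4 degrees of level, its centre within the box), and the lid is shut to within 0.06 rad (all of step 1 and value of joint lid below 0.06 rad and linear speed of carton below 0.02 m/s); the robot touches nothing.
It fails at once if the carton is lifted: its lower end rises more than tipping can raise it (over 65 mm) (height (world z) of carton above 0.065 m).
It fails at once if the carton is lifted: its centre rises clearly above its height when standing (height (world z) of carton_mid above 0.15 m).
It fails at once if a bystander is shifted by more than 30 mm (distance of any of shaker, spatula, jar, mug, spray from where it was at the start of the episode above 0.03 m).
It fails at once if a bystander is tipped over (angle between any of shaker, jar, mug, spray's own z axis and vertical above 0.5 rad).
It also fails if it takes over 43 s, if anything falls off the work surface, if the arm or the gripper's body presses on something with over 40 N, if the wrist force passes 120 N, or if a joint passes its speed limit or range.

### The arm

A 7-joint arm with a two-finger parallel gripper is mounted at the origin on the work surface. World frame = base frame: x ahead of the robot, y to its left, z up, the work surface at z = 0. Lengths are in m, angles in rad, forces in N, time in s.
With the tool pointing down it reaches from about 0.4 to 0.925 m from the base axis. Payload 5.6 kg.
Tool frame: the origin (TCP) lies midway between the tips of the shut fingers; the grasp point (between the pads) lies hold_point_z behind it (hold_point_z is the distance from the TCP to the grasp point, in m); z points along the fingers, y is the line along which they close (so a half turn about z gives the same grasp; the last joint's range is limited). The gripper opens to 85 mm and grips with 20 to 120 N. Pads are 22 mm wide; open, the fingers measure 114 mm over their backs; the gripper's body (76 mm by 85 mm) begins 54 mm behind the grasp point. The pads swing forward as they close: fully open they stand 13 mm farther back than shut.
Start: joints at [1.194, 0.468, -0.012, 1.603, 0.006, 1.071, -0.056], TCP at [0.213, -0.614, 0.231] pointing down, gripper open.
Joint ranges: [-2.53, 2.53], [-0.31, 2.02], [-1.57, 1.55], [0.28, 2.44], [-1.29, 4.43], [0.15, 1.84], [-2.92, 2.92]. Speed limits (rad/s): [2.57, 2.57, 3.14, 3.14, 3.14, 3.14, 3.14].

### API

Orientations are given as a rotation vector (axis times angle).
In Python, from rig import * gives the robot as it stands. The module is installed in compiled form; this text tells all that it offers.
- The arm moves only by the tool servo_tool, never from a script. Its argument "rows" is a list that holds one entry, the list of rows, each a list of 6 numbers: the shift along the tool's x, y, z in m, then the turn, a rotation vector about the tool's x, y, z in degrees. A call has 1 to 12 rows; each row is the pose to reach, as a shift and turn from the pose commanded when the call began, along the tool's axes at that moment; what a row does not reach only later rows make up. A row lasts 1/10 s, in which the tool goes at most 50 mm and 8.59 degrees, less where a joint would pass 70% of its speed; a pose out of reach is approached as far as the arm can. A call with a gripper value outside its range is refused whole. "grip" is the opening, from -1 (shut) to 1 (fully open), so that 0 is half open, set as the call begins (left out, the last holds). The fingers move at their own pace and stop on an object; the grip force is fixed at half the most. Time passes only in rows, so rows that repeat a pose let the fingers close. It gives the time, the measured TCP pose, the force, the opening and the grip force at its end, in the units of the state.
- read_state(): the state, without advancing time (a new reading comes with each control period).
- camera(name): name is "side" or "top" or "wrist"; returns a dict with "frame" (480x640x3 uint8, red, green, blue), "depth" (480x640 float32, m along the optical axis (not along the pixel's ray), 0 where there is no reading), "fx", "fy", "cx", "cy" (pixels), "R" (3x3) and "t" (3): a world point X has camera coordinates R X + t. Camera axes: x right, y down, z forward; pixel columns grow to the right and rows downward; lengths in m; the calibration is good to about 2 mm. A picture is of the moment at which its call begins.
- close_job(): hands the job in; it is judged then, once.
The state is a dict: "time_s": time; "joint_positions": joint angles; "joint_vel": joint speeds; "joint_efforts": joint torques, N m; "eef_pos": TCP position; "eef_rot": TCP orientation; "contact_force": force on the tool from outside, world axes, zero at the start; "torque": the same for the moment, N m; "grip_width": finger opening in m; "grip_force": force on a finger pad.
Only numpy, scipy, OpenCV 4.12 (cv2) and the standard library are available. Lean on these libraries where they do the work, as an engineer would, in place of code of your own. Each camera call takes 0.05 s, during which the arm holds its last target. There are 200 camera calls.

## Working session

There is one attempt and no reset: what is moved stays moved. The work goes in short steps, Python scripts to look and compute and a tool call to move; the robot and the scene stay as the last step left them, time stands still between calls to the robot, and variables do not carry over. Pictures are saved under pics/ and viewed, at most 10 in all, crops included, and the job is handed in when it is done.

Besides the shell and the picture viewer there is one more tool, called as a command line: name --argument value ..., lists and objects as JSON in quotes. servo_tool: Moves the arm, as the interface text tells. Its arguments: {"type":"object","properties":{"rows":{"type":"array","items":{"type":"array","items":{"type":"array","items":{"type":"number"}}}},"grip":{"type":"number"}},"required":["rows"]}

```bash
mkdir -p pics
cat > h.py <<'E'
from rig import *
import numpy as np, cv2
from scipy.spatial.transform import Rotation as Ro
def cloud(c):
    d=c["depth"]; v,u=np.mgrid[:480,:640]
    P=np.stack([(u-c["cx"])/c["fx"]*d,(v-c["cy"])/c["fy"]*d,d],-1)
    W=(P-c["t"])@c["R"]; W[d==0]=np.nan
    return W
def save(c,n): cv2.imwrite("pics/"+n,c["frame"][:,:,::-1])
E
python3 - <<'E'
from h import *
for n in("top","side"):
    c=camera(n); save(c,n+"0.png"); np.savez(n+"0.npz",**c)
    print(n,(-c["R"].T@c["t"]).round(3),c["R"].round(2).tolist())
s=read_state();print(s)
E
```

```text
top [0.345 0.019 1.325] [[-0.02, -1.0, -0.01], [-0.98, 0.02, -0.18], [0.18, 0.01, -0.98]]
side [0.335 0.332 1.269] [[-0.8, -0.6, 0.01], [-0.57, 0.76, -0.31], [0.18, -0.25, -0.95]]
{'time_s': 0.1, 'joint_positions': array([ 1.19403276,  0.46829348, -0.01163278,  1.60351491,  0.00601202,
        1.07139545, -0.05630625]), 'joint_vel': array([-0.00237216, -0.00309805,  0.00024309, -0.00303972, -0.00095374,
       -0.00104417, -0.00087854]), 'joint_efforts': array([ 1.60457239e-03, -5.33519661e+01,  2.22177518e-02, -2.51967305e+01,
        1.15499290e-02,  4.27116509e-03,  2.28308431e-05]), 'eef_pos': array([ 0.21273219, -0.61368232,  0.23043764]), 'eef_rot': array([-3.09644709e+00, -5.21530702e-01,  5.82507177e-04]), 'contact_force': array([ 0.2585578 , -0.20349403,  0.52542143]), 'torque': array([0.04627671, 0.0164279 , 0.01695541]), 'grip_force': 0.0, 'grip_width': 0.08552965889375501}
```

View pics/top0.png

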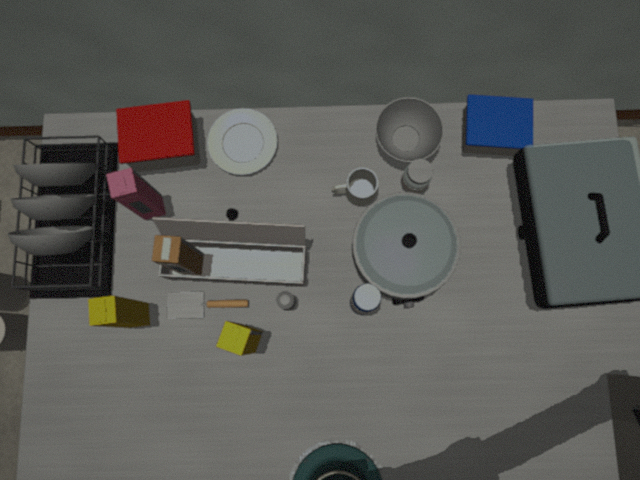

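View pics/side0.png

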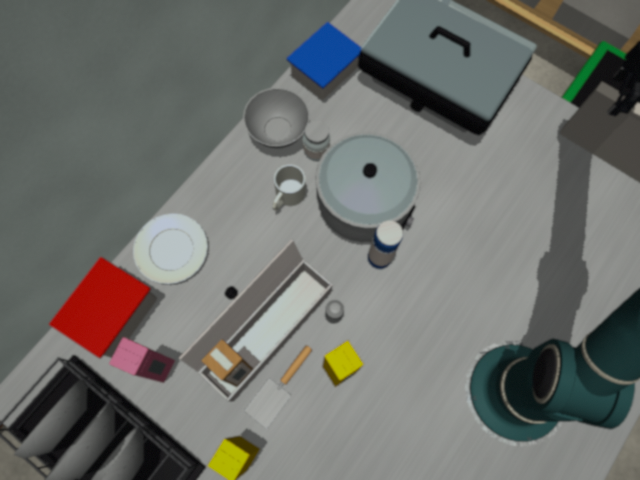

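Top view: the box spans about (160–305, 240–285), with its lid leaning back and its knob at (232,214). The cooker is at (405,245), the spray at (367,298), the shaker at (286,299) and the spatula at (210,304). 
Carton candidates are brown (175,250), pink (135,192), yellow (118,311) and yellow (238,338). The brown one fits, since it stands inside the box at its left (+y) end. I'll confirm with a crop and measure.

Run:
```python
from h import *
c=dict(np.load("top0.npz")); W=cloud(c)
cr=c["frame"][190:350,80:330,::-1]; cv2.imwrite("pics/crop.png",cv2.resize(cr,None,fx=3,fy=3,interpolation=cv2.INTER_CUBIC))
for n in("top","side"):
    c=dict(np.load(n+"0.npz")); W=cloud(c); f=c["frame"].astype(int)
    X,Y,Z=W[...,0],W[...,1],W[...,2]
    reg=(X>0.4)&(X<0.9)&(Y>0.05)&(Y<0.65)
    # carton top
    hsv=cv2.cvtColor(c["frame"],cv2.COLOR_RGB2HSV)
    m=reg&(abs(Z-0.225)<.008)
    k,lab,st,ce=cv2.connectedComponentsWithStats(m.astype(np.uint8))
    for i in range(1,k):
        if st[i,4]>80:
            q=W[lab==i]; print(n,"z225 comp",st[i],q.mean(0).round(4), cv2.minAreaRect((q[:,:2]*1000).astype(np.float32)))
    # rim
    m=reg&(abs(Z-0.078)<.006); k,lab,st,ce=cv2.connectedComponentsWithStats(m.astype(np.uint8))
    for i in range(1,k):
        if st[i,4]>60:
            q=W[lab==i]; print(n,"rim",st[i],q.mean(0).round(4), cv2.minAreaRect((q[:,:2]*1000).astype(np.float32)))
    # floor
    m=reg&(abs(Z-0.005)<.006)&(X>.5)
    # knob
    m=reg&(f.max(-1)<30)&(Z>.08)&(Z<.3); k,lab,st,ce=cv2.connectedComponentsWithStats(m.astype(np.uint8))
    for i in range(1,k):
        if st[i,4]>30: print(n,"dark",st[i],W[lab==i].mean(0).round(4))
c=dict(np.load("top0.npz")); W=cloud(c)
for v,u in [(223,190),(223,240),(223,300),(232,240),(240,240),(245,240),(242,298),(280,298),(282,240),(265,240),(274,170),(283,170),(262,304),(299,286),(304,210),(298,367),(235,405),(214,232),(338,235)]: print((u,v),W[v,u].round(3))
```

```text
top z225 comp [107 168  31  30 594] [0.6844 0.4468 0.2201] ((684.694580078125, 446.7828369140625), (56.87218475341797, 57.21445083618164), 13.175206184387207)
top z225 comp [152 235  31  29 732] [0.5376 0.3442 0.2248] ((537.935302734375, 344.913818359375), (57.19715118408203, 56.499813079833984), 84.53105163574219)
top z225 comp [ 89 296  28  22 503] [0.4204 0.4748 0.2201] ((421.06298828125, 475.20159912109375), (41.993247985839844, 56.496116638183594), 2.7570276260375977)
top rim [159 238 147  46 772] [0.5303 0.2086 0.0778] ((533.3396606445312, 232.76678466796875), (339.3013610839844, 94.14945220947266), 85.66819763183594)
top rim [277 291  18  19 120] [0.4363 0.1075 0.0803] ((436.48883056640625, 109.0429458618164), (39.98789596557617, 39.83361053466797), 68.37996673583984)
top dark [227 210  10   9  66] [0.6308 0.225  0.1347]
side z225 comp [109 338  39  37 727] [0.6849 0.4477 0.2196] ((685.2275390625, 447.5154724121094), (57.12994384765625, 55.758174896240234), 13.550107955932617)
side z225 comp [201 339  41  42 887] [0.538  0.3453 0.2239] ((538.8049926757812, 345.5848083496094), 
[... 486 characters left out ...]
4279785156, 39.79052734375), 36.44218444824219)
side dark [226 288  10  10  72] [0.6301 0.2258 0.1344]
(190, 223) [0.606 0.313 0.16 ]
(240, 223) [0.602 0.202 0.163]
(300, 223) [ 0.635  0.076 -0.001]
(240, 232) [0.589 0.207 0.131]
(240, 240) [0.578 0.213 0.091]
(240, 245) [0.571 0.217 0.062]
(298, 242) [0.569 0.077 0.092]
(298, 280) [0.49  0.083 0.007]
(240, 282) [0.485 0.221 0.034]
(240, 265) [0.531 0.226 0.004]
(170, 274) [0.512 0.399 0.006]
(170, 283) [0.49  0.399 0.002]
(304, 262) [0.524 0.064 0.078]
(286, 299) [0.438 0.107 0.086]
(210, 304) [0.435 0.296 0.021]
(367, 298) [ 0.428 -0.071  0.191]
(405, 235) [ 0.56  -0.156  0.196]
(232, 214) [0.629 0.224 0.139]
(235, 338) [0.352 0.202 0.219]
```

View pics/crop.png

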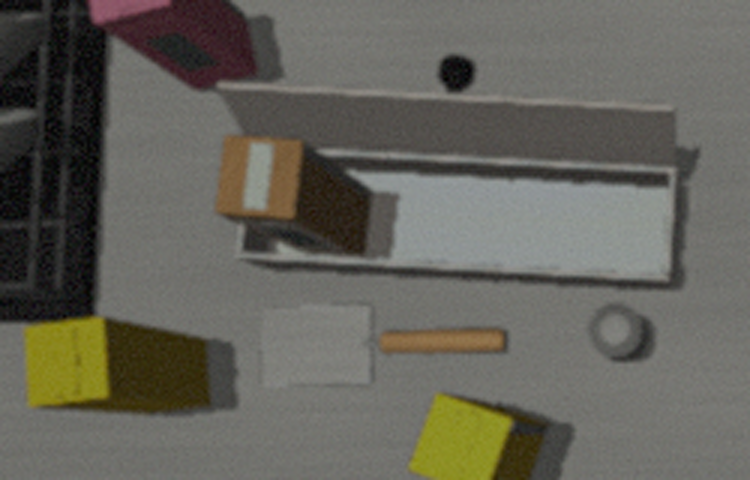

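The crop confirms it: the brown carton stands inside the box at the +y end, about 25 mm from that end wall. Next I'll work out the first moves.

```bash
cat >> h.py <<'E'
# bin frame: yaw -4.35 deg, origin (.532,.233)
YAW=np.radians(-4.35); BX=np.array([np.cos(YAW),np.sin(YAW),0]); BY=np.array([-np.sin(YAW),np.cos(YAW),0]); O=np.array([.532,.233,0])
def bw(x,y,z): return O+x*BX+y*BY+np.array([0,0,z])
RT=np.stack([BX,-BY,[0,0,-1]],1)   # tool x = bin x, tool y = -bin y, z down
def go(p,R=RT):
    s=read_state(); T=Ro.from_rotvec(s["eef_rot"]).as_matrix()
    return (T.T@(np.array(p)-s["eef_pos"])).round(3), np.degrees(Ro.from_matrix(T.T@R).as_rotvec()).round(1)
def tb():
    s=read_state(); d=s["eef_pos"]-O; print("t",s["time_s"],"bin xyz",(d@BX).round(4),(d@BY).round(4),d[2].round(4),"F",s["contact_force"].round(1),"w",round(s["grip_width"],3),"q",s["joint_positions"].round(2))
E
python3 - <<'E'
from h import *
W=cloud(dict(np.load("top0.npz"))); r=(abs(W[...,0]-.55)<.12)&(W[...,1]>.39)&(W[...,1]<.56); print("max z left of box",np.nanmax(W[r][:,2]))
r=(abs(W[...,0]-.56)<.14)&(abs(W[...,1]+.16)<.14);print("cooker",np.nanmax(W[r][:,2]))
print(go([.5,-.35,.35])); print(bw(-.002,.178,.34),go(bw(-.002,.178,.34)))
c=dict(np.load("top0.npz"));W=cloud(c)
# lid angle
X=W-O; bx=X@BX;by=X@BY;bz=W[...,2]
m=(bx>.02)&(bx<.1)&(by>-.15)&(by<.05)&(bz>.095)&(bz<.175)&(abs(by+.0)>.03)
A=np.polyfit(bz[m],bx[m],1);print("lid inner x=a z+b",A, "angle",np.pi/2+np.arctan(A[0]),"zmax",bz[m].max(), "x at hinge z",np.polyval(A,.0785))
E
```

```text
max z left of box 0.2258610851065308
cooker 0.2024626417213963
(array([ 0.358, -0.155, -0.119]), array([-0.1,  0. , 23.5]))
[0.54350687 0.41063894 0.34      ] (array([ 0.648, -0.86 , -0.108]), array([-0.1,  0. , 23.5]))
lid inner x=a z+b [0.33238784 0.01782425] angle 1.8916956953756174 zmax 0.1698916104836146 x at hinge z 0.043916693867497233
```

servo_tool --rows '[[[0.0, 0, -0.12, 0, 0, 0], [0.0, 0, -0.12, 0, 0, 0], [0.04, -0.02, -0.12, 0, 0, 4], [0.09, -0.04, -0.12, 0, 0, 8], [0.135, -0.06, -0.12, 0, 0, 12], [0.18, -0.08, -0.12, 0, 0, 16], [0.225, -0.1, -0.12, 0, 0, 20], [0.27, -0.12, -0.12, 0, 0, 23.5], [0.315, -0.14, -0.12, 0, 0, 23.5], [0.358, -0.155, -0.12, 0, 0, 23.5], [0.358, -0.155, -0.12, 0, 0, 23.5]]]' --grip -1

```text
time_s: 1.2
eef_pos: [0.5059, -0.3431, 0.3506]
eef_rot: [-3.136, 0.101, -0.003]
contact_force: [0.2, 0.6, -0.1]
grip_width: -0.0003
grip_force: 0.0
```

```bash
python3 -c "
from h import *
tb();print(go(bw(-.002,.178,.34)))"
```

```text
t 1.2 bin xyz 0.0177 -0.5764 0.3506 F [ 0.2  0.6 -0.1] w -0.0 q [ 0.65  0.32 -0.13  1.55  0.04  1.28 -1.13]
(array([-0.011, -0.755,  0.014]), array([-0.2, -0.1,  0.7]))
```

servo_tool --rows '[[[0, -0.05, 0, 0, 0, 0], [0, -0.1, 0, 0, 0, 0], [0, -0.15, 0, 0, 0, 0], [0, -0.2, 0, 0, 0, 0], [0, -0.25, 0, 0, 0, 0], [0, -0.3, 0, 0, 0, 0], [0, -0.35, 0, 0, 0, 0], [0, -0.4, 0, 0, 0, 0], [0, -0.45, 0, 0, 0, 0], [0, -0.5, 0, 0, 0, 0], [0, -0.55, 0, 0, 0, 0], [0, -0.6, 0, 0, 0, 0]]]'

```text
time_s: 2.4
eef_pos: [0.5462, 0.2489, 0.351]
eef_rot: [3.139, -0.121, -0.0]
contact_force: [1.3, -0.4, 1.0]
grip_width: 0.0001
grip_force: 0.0
```

servo_tool --rows '[[[-0.005, -0.05, 0, 0, 0, 0], [-0.011, -0.1, 0, 0, 0, 0], [-0.011, -0.15, 0, 0, 0, 0], [-0.011, -0.155, 0, 0, 0, 0], [-0.011, -0.155, 0, 0, 0, 0]]]'

```text
time_s: 2.9
eef_pos: [0.5462, 0.4046, 0.3499]
eef_rot: [3.139, -0.115, -0.003]
contact_force: [-0.1, -0.7, -0.1]
grip_width: 0.0003
grip_force: 0.0
```

```bash
python3 -c "
from h import *
tb();print(go(bw(-.002,.182,.195)))"
```

```text
t 2.9 bin xyz 0.0012 0.1721 0.3499 F [-0.1 -0.7 -0.1] w 0.0 q [-0.36  0.49 -0.49  1.35  0.23  1.36 -2.5 ]
(array([-0.003, -0.01 ,  0.155]), array([0.1, 0.1, 0.1]))
```

servo_tool --rows '[[[-0.003, -0.01, 0.04, 0, 0, 0], [-0.003, -0.01, 0.08, 0, 0, 0], [-0.003, -0.01, 0.12, 0, 0, 0], [-0.003, -0.01, 0.152, 0, 0, 0], [-0.003, -0.01, 0.152, 0, 0, 0]]]'

```text
time_s: 3.4
eef_pos: [0.544, 0.4082, 0.194]
eef_rot: [3.131, -0.124, -0.01]
contact_force: [0.4, -0.9, -0.5]
grip_width: 0.0001
grip_force: 0.0
```

servo_tool --rows '[[[0, 0.015, 0, 0, 0, 0], [0, 0.025, 0, 0, 0, 0], [0, 0.035, 0, 0, 0, 0], [0, 0.043, 0, 0, 0, 0], [0, 0.051, 0, 0, 0, 0], [0, 0.059, 0, 0, 0, 0], [0, 0.067, 0, 0, 0, 0], [0, 0.075, 0, 0, 0, 0], [0, 0.083, 0, 0, 0, 0], [0, 0.091, 0, 0, 0, 0], [0, 0.1, 0, 0, 0, 0], [0, 0.1, 0, 0, 0, 0]]]'

```text
time_s: 4.6
eef_pos: [0.5375, 0.3119, 0.1991]
eef_rot: [3.138, -0.123, -0.0]
contact_force: [-0.4, -0.2, 0.6]
grip_width: 0.0001
grip_force: 0.0
```

Run:
```python
from h import *
tb(); c=camera("side"); save(c,"s1.png")
```

```text
t 4.6 bin xyz -0.0004 0.0791 0.1991 F [-0.4 -0.2  0.6] w 0.0 q [-0.23  0.51 -0.48  1.68  0.26  1.02 -2.44]
```

View pics/s1.png

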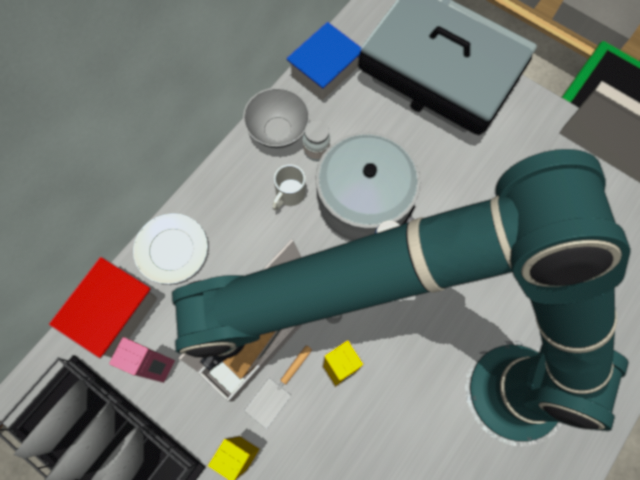

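The carton has tipped over and lies along the box floor, visible at about (250,355). I'll raise the arm, measure from the top camera, and go behind the lid.

servo_tool --rows '[[[0, 0, -0.05, 0, 0, 0], [0, 0, -0.1, 0, 0, 0], [0.03, 0.035, -0.11, 0, 0, 0], [0.06, 0.075, -0.11, 0, 0, 0], [0.1, 0.115, -0.11, 0, 0, 0], [0.13, 0.15, -0.11, 0, 0, 0], [0.13, 0.15, -0.11, 0, 0, 0]]]'

```text
time_s: 5.35
eef_pos: [0.6596, 0.1454, 0.3082]
eef_rot: [3.134, -0.138, 0.002]
contact_force: [1.4, -0.9, -0.9]
grip_width: -0.0002
grip_force: 0.0
```

Run:
```python
from h import *
tb(); print(go(bw(.125,-.07,.13)))
for n in("top","side"):
    c=camera(n); save(c,n+"2.png"); W=cloud(c); h=cv2.cvtColor(c["frame"],cv2.COLOR_RGB2HSV)
    X=W-O;bx=X@BX;by=X@BY;bz=W[...,2]
    m=(abs(bx)<.04)&(abs(by)<.165)&(bz>.05)&(bz<.072)
    q=np.stack([bx[m],by[m],bz[m]],1);print(n,len(q),q.min(0).round(3),q.max(0).round(3),q.mean(0).round(4))
    if len(q)>50: print("plane",np.polyfit(q[:,1],q[:,2],1).round(4),cv2.minAreaRect((q[:,:2]*1000).astype(np.float32)))
```

```text
t 5.35 bin xyz 0.1339 -0.0777 0.3082 F [ 1.4 -0.9 -0.9] w -0.0 q [ 0.02  0.5  -0.43  1.43  0.21  1.27 -2.08]
(array([-0.009, -0.008,  0.178]), array([ 0.2, -0.1, -0.7]))
top 1456 [-0.039 -0.085  0.05 ] [0.04  0.165 0.072] [-0.0032  0.003   0.0607]
plane [-0.0008  0.0607] ((0.25543975830078125, 40.108367919921875), (79.46552276611328, 249.7558135986328), 0.0006285613053478301)
side 2539 [-0.04  -0.165  0.05 ] [0.04  0.163 0.072] [-0.0041 -0.0459  0.06  ]
plane [-0.001   0.0599] ((0.01436614990234375, -1.1784820556640625), (327.6338195800781, 79.91645050048828), 89.9930191040039)
```

View pics/top2.png

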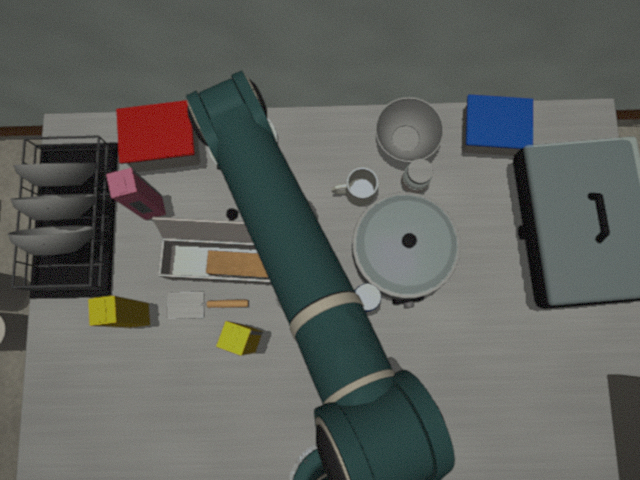

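The carton lies flat (top at z ≈ 0.061), with its left end at about u=207. I'll measure its centre along the box, since the limit is ±65 mm.

Run:
```python
from h import *
for n in("top","side"):
    c=camera(n); W=cloud(c); h=cv2.cvtColor(c["frame"],cv2.COLOR_RGB2HSV)
    X=W-O;bx=X@BX;by=X@BY;bz=W[...,2]
    m=(abs(bx)<.045)&(abs(by)<.165)&(bz>.052)&(bz<.07)&(h[...,1]>90)
    print(n,m.sum(),np.percentile(by[m],[0,1,3,50,97,99,100]).round(4),np.percentile(bx[m],[1,50,99]).round(4))
```

```text
top 1179 [-0.0754 -0.0679 -0.0618  0.0001  0.0584  0.061   0.0634] [-0.0318 -0.0066  0.0219]
side 2293 [-0.1558 -0.153  -0.1485 -0.0436  0.0559  0.0598  0.062 ] [-0.0323 -0.0058  0.0212]
```

servo_tool --rows '[[[-0.009, -0.008, 0.04, 0, 0, 0], [-0.009, -0.008, 0.08, 0, 0, 0], [-0.009, -0.008, 0.12, 0, 0, 0], [-0.009, -0.008, 0.15, 0, 0, 0], [-0.009, -0.008, 0.168, 0, 0, -0.7], [-0.009, -0.008, 0.168, 0, 0, -0.7]]]'

```text
time_s: 6.15
eef_pos: [0.6441, 0.1647, 0.1384]
eef_rot: [3.139, -0.095, -0.009]
contact_force: [0.9, -0.3, 0.4]
grip_width: -0.0001
grip_force: 0.0
```

```bash
python3 -c "
from h import *
tb();print(go(bw(.061,-.07,.145)))"
```

```text
t 6.15 bin xyz 0.1169 -0.0596 0.1384 F [ 0.9 -0.3  0.4] w -0.0 q [-0.02  0.64 -0.4   1.61  0.29  0.96 -2.15]
(array([-0.056,  0.01 , -0.006]), array([0.1, 0.3, 0.9]))
```

servo_tool --rows '[[[-0.012, 0.01, 0, 0, 0, 0], [-0.022, 0.01, -0.002, 0, 0, 0], [-0.032, 0.01, -0.004, 0, 0, 0], [-0.04, 0.01, -0.006, 0, 0, 0], [-0.048, 0.01, -0.008, 0, 0, 0], [-0.056, 0.01, -0.008, 0, 0, 0], [-0.064, 0.01, -0.008, 0, 0, 0], [-0.072, 0.01, -0.008, 0, 0, 0], [-0.08, 0.01, -0.008, 0, 0, 0], [-0.08, 0.01, -0.008, 0, 0, 0]]]'

```text
time_s: 7.15
eef_pos: [0.5646, 0.1578, 0.1487]
eef_rot: [3.139, -0.1, -0.004]
contact_force: [-0.0, 0.0, 0.4]
grip_width: 0.0001
grip_force: 0.0
```

```bash
cat >> h.py <<'E'
def lid():
    for n in("side","top"):
        c=camera(n); W=cloud(c); f=c["frame"].astype(int); X=W-O;bx=X@BX;by=X@BY;bz=W[...,2]
        m=(bx>-.1)&(bx<.12)&(by>.06)&(by<.155)&(bz>.086)&(bz<.19)
        if m.sum()>20:
            i=m&(bz>bz[m].max()-.006); print(n,m.sum(),"top edge x,z",bx[i].mean().round(4),bz[i].mean().round(4))
        else: print(n,"none above .086",m.sum())
E
python3 -c "
from h import *
tb();lid();print(go(bw(.015,-.06,.136)))"
```

```text
t 7.15 bin xyz 0.0382 -0.0725 0.1487 F [-0.   0.   0.4] w 0.0 q [ 0.    0.51 -0.43  1.81  0.26  0.89 -2.19]
side 363 top edge x,z 0.0197 0.1653
top 347 top edge x,z 0.0194 0.1653
(array([-0.024, -0.013,  0.013]), array([0.1, 0.1, 0.7]))
```

servo_tool --rows '[[[-0.008, 0, 0.003, 0, 0, 0], [-0.016, 0, 0.008, 0, 0, 0], [-0.023, 0, 0.013, 0, 0, 0], [-0.03, 0, 0.018, 0, 0, 0], [-0.036, 0, 0.024, 0, 0, 0], [-0.041, 0, 0.03, 0, 0, 0], [-0.044, 0, 0.036, 0, 0, 0], [-0.048, 0, 0.043, 0, 0, 0], [-0.05, 0, 0.05, 0, 0, 0], [-0.052, 0, 0.056, 0, 0, 0], [-0.053, 0, 0.06, 0, 0, 0], [-0.053, 0, 0.062, 0, 0, 0]]]'

```text
time_s: 8.45
eef_pos: [0.5133, 0.1613, 0.0866]
eef_rot: [3.14, -0.101, -0.002]
contact_force: [-0.8, 1.5, 0.5]
grip_width: -0.0001
grip_force: 0.4
```

```bash
python3 -c "
from h import *
tb();lid()"
```

```text
t 8.45 bin xyz -0.0132 -0.0729 0.0866 F [-0.8  1.5  0.5] w -0.0 q [-0.04  0.52 -0.41  1.96  0.31  0.72 -2.27]
side 640 top edge x,z -0.0105 0.0878
top 664 top edge x,z -0.0106 0.0884
```

Nearly shut. I'll press down the last few millimetres.

servo_tool --rows '[[[0, 0, 0.002, 0, 0, 0], [0, 0, 0.004, 0, 0, 0], [0, 0, 0.005, 0, 0, 0], [0, 0, 0.005, 0, 0, 0]]]'

```text
time_s: 8.95
eef_pos: [0.5138, 0.1614, 0.0844]
eef_rot: [3.139, -0.101, 0.001]
contact_force: [-5.7, -2.2, 18.7]
grip_width: 0.0002
grip_force: 9.7
```

servo_tool --rows '[[[0, 0, -0.04, 0, 0, 0], [0, 0, -0.09, 0, 0, 0], [0, 0.05, -0.14, 0, 0, 0], [0, 0.1, -0.19, 0, 0, 0], [0, 0.15, -0.2, 0, 0, 0], [0, 0.2, -0.2, 0, 0, 0], [0, 0.25, -0.2, 0, 0, 0], [0, 0.3, -0.2, 0, 0, 0], [0, 0.3, -0.2, 0, 0, 0]]]'

```text
time_s: 9.85
eef_pos: [0.4937, -0.1419, 0.2828]
eef_rot: [3.138, -0.106, 0.001]
contact_force: [1.4, 0.0, -0.2]
grip_width: -0.0001
grip_force: 0.0
```

Run:
```python
from h import *
tb()
for n in("side","top"):
    c=camera(n); W=cloud(c); X=W-O;bx=X@BX;by=X@BY;bz=W[...,2]
    m=(bx>-.043)&(bx<.04)&(by>-.16)&(by<.16)&(abs(by)>.04)&(bz>.07)&(bz<.11)
    A=np.polyfit(bx[m],bz[m],1);print(n,m.sum(),"lid tilt",-A[0],"z",A[1])
save(camera("side"),"end.png")
```

```text
t 9.85 bin xyz -0.0098 -0.3767 0.2828 F [ 1.4  0.  -0.2] w -0.0 q [ 0.51  0.21 -0.34  1.86  0.08  1.09 -1.5 ]
side 4121 lid tilt -0.0011801869406318079 z 0.08354915276104966
top 3599 lid tilt 0.0015872523062260085 z 0.08440409664357923
```

View pics/end.png

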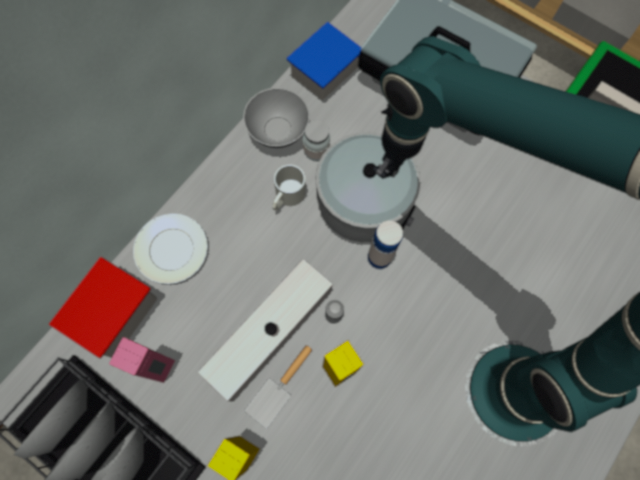

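The lid is flat and shut, with its knob at (271,328). All the bystanders are where they started, and the arm is clear above the cooker.

```bash
python3 -c "
from rig import *
print(close_job())"
```

```text
the job is handed in; nothing more can be done
None
```

The carton lies flat in the box, its centre about 47 mm towards -y by camera (limit 65 mm), the lid is shut to within about 0.002 rad, the bystanders are where they started, and the job is handed in; no verdict came back.

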